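Snap the shower caddy onto the chrome rail

TASK

Pick up the small steel shower caddy by the blue tab on top of its hook, bring the hook over the chrome bar and press it down by feel until the bar snaps past the orange sprung gate, the gate shuts under it and the crown of the hook sits firmly on the bar with a push of about 10 to 15 N. Then let go, so that the caddy hangs upright and still at the middle of the bar. The bar's clamps are weak: never load the rail with more than 25 N, and leave the other things where they are.

Things in the scene. Friction and masses are not known exactly. Their poses are not given: they have to be found in the camera images.
- caddy_grip (a point): Centre of the blue grip tab of the loose steel caddy (0.3 to 0.45 kg, standing on the counter), 165 mm above its underside; z up. Tab: 14 mm thick along x, 38 wide along y, reaching 15 mm up and 21 down to a flange (36 x 44 mm) on which fingertips may rest. Under it an open-bottomed hook of 26 mm wide strip: shank at x = -16 to -13 mm, nose at x = 13 to 16 mm.
- caddy_lip (a point): Lowest point of the hook's nose (outward lip), 78 mm below caddy_grip, at x = +20 mm. The steel basket below (90 mm in x, 110 in y) is centred under the tab, its rim 62 mm below this lip. That gap is open to the caddy's +x only: the bar must enter it there, the caddy moving along its own +x, and then the hook is lowered over the bar.
- caddy_seat (a point): Point in the hook where the axis of the bar lies when it is home: 36 mm below caddy_grip, same axes. The underside of the crown is a shallow vee (sides 25 degrees) that centres the bar here along x. Past the gate the resistance drops, then the crown meets the bar rigidly: pressed home means 10 to 15 N there, the gate being shut below the bar.
- gate (a joint): Orange gate, 21 mm long, hinged on the shank 63 mm below caddy_grip at x = -9.5 mm, tip near the nose. rad: 0 shut (level), 1.45 swung up inside the hook; it never opens downward. Sprung shut: the bar must swing it up from below with roughly 5 to 10 N of downward press, is past it about 3 mm before it is home in the crown, and the gate then falls shut below the bar.
- rail: Fixed chrome rail: base plate 70 x 250 x 12 mm (origin: centre of its underside), posts 14 mm thick at y = -112 and +112 mm, 235 mm high, and between them a level round bar, 10 mm diameter, along y, held by 24 mm collars. z up. The -x side looks roughly to the robot: the caddy comes from there, its x along the rail's x. The clamps bear at most 25 N.
- rail_mid (a point): Half-way between the rail's posts, 186 mm above the counter, axes as the rail's. The bar's axis passes straight above or below this point at an unmeasured height: it is clamped anywhere from 12 mm below to 12 mm above it, differently each time, and must be felt (or seen).
- pills: Bystander: closed white pill bottle, 44 mm diameter, 75 mm high, on the clear shelf at the back. Origin at its underside.
- tumbler: Bystander: glass tumbler, 72 mm diameter, 100 mm high, on the clear shelf at the back. Origin at its underside.
- lotion: Bystander: green bottle, 60 mm diameter, 140 mm high, on the counter. Origin at its underside.
- tweezers: Bystander: steel tweezers, 105 mm long, 7 mm high, lying on the counter. Origin at the underside.
- hairclip: Bystander: green plastic hair clip, 70 mm long, 32 mm high, on the counter. Origin at its underside.
- mug: Bystander: blue mug, 76 mm diameter, 95 mm high, on the counter. Origin at its underside.

How it is judged:
On the way, in this order (a step that is already met when the one before it is completed fails the run):
1. the caddy is lifted off the counter (height (world z) of caddy_grip above 0.2 m), for 0.1 s.
2. the bar, pressed into the hook's mouth, has swung the gate up by more than 0.6 rad (value of joint gate above 0.6 rad and contact force between caddy and rail above 1 N and horizontal distance between caddy_seat and rail_mid below 0.06 m), for 0.05 s.
3. with the gate shut again below the bar, the crown is pressed home on the bar with more than 8 N (value of joint gate below 0.12 rad and contact force between caddy and rail above 8 N and z of caddy_seat in the frame of rail_mid between -0.018 and 0.018 m), for 0.05 s.
At the end, for the whole second after the job is handed in: Caddy hangs still (< 0.03 m/s) on the bar, released: gate shut (< 0.12 rad), bar carrying it (> 1.5 N), caddy_seat within 8 mm of the bar across it, 35 mm of the rail's middle along it, 18 mm of rail_mid in height, tilt < 0.2 rad (value of joint gate below 0.12 rad and contact force between caddy and rail above 1.5 N and x of caddy_seat in the frame of rail_mid between -0.008 and 0.008 m and y of caddy_seat in the frame of rail_mid between -0.035 and 0.035 m and z of caddy_seat in the frame of rail_mid between -0.018 and 0.018 m and angle between caddy_seat's own z axis and vertical below 0.2 rad and linear speed of caddy below 0.03 m/s); the robot touches nothing.
It fails at once if the rail is loaded with more than 25 N by the caddy or the robot (contact force between any of caddy, the arm, the fingers and rail above 25 N).
It fails at once if a bystander is shifted by more than 30 mm (distance of any of pills, tumbler, lotion, tweezers, hairclip, mug from where it was at the start of the episode above 0.03 m).
It also fails if it takes over 64 s, if anything falls off the work surface, if the arm or the gripper's body presses on something with over 40 N, if the wrist force passes 120 N, or if a joint passes its speed limit or range.

ROBOT

A 7-joint arm with a two-finger parallel gripper is mounted at the origin on the work surface. World frame = base frame: x ahead of the robot, y to its left, z up, the work surface at z = 0. Lengths are in m, angles in rad, forces in N, time in s.
With the tool pointing down it reaches from about 0.425 to 0.925 m from the base axis. Payload 6.8 kg.
Tool frame: the origin (TCP) lies between the finger pads; the fingertips stand 11 mm ahead of it and the grasp point (between the pads) lies 8 mm behind it; z points along the fingers, y is the line along which they close (so a half turn about z gives the same grasp; the last joint's range is limited). The gripper opens to 85 mm and grips with 20 to 120 N. Pads are 22 mm wide; open, the fingers measure 114 mm over their backs; the gripper's body (76 mm by 85 mm) begins 54 mm behind the grasp point. The pads swing forward as they close: fully open they stand 13 mm farther back than shut.
Start: joints at [-0.108, 0.477, 0.022, 1.555, -0.011, 1.109, -0.083], TCP at [0.675, 0, 0.242] pointing down, gripper open.
Joint ranges: [-2.96, 2.96], [-0.34, 2.1], [-1.41, 1.46], [0.24, 2.44], [-1.37, 4.51], [0.17, 1.92], [-2.96, 2.96]. Speed limits (rad/s): [2.39, 2.39, 3.14, 3.14, 3.14, 3.14, 3.14].

INTERFACE

Orientations are given as a rotation vector (axis times angle).
In Python, from bench import r gives the robot as it stands.
- The arm moves only by the tool send_rows, never from a script. Its argument "deltas" is a list of rows, each an object of numbers: "dx", "dy", "dz": the shift along the world's x, y, z in mm; "rx", "ry", "rz": the turn, a rotation vector about the world's x, y, z in degrees. A call has 1 to 5 rows; each row is the pose to reach, as a shift and turn from the pose commanded when the call began; what a row does not reach only later rows make up. A row lasts 1/12 s, in which the tool goes at most 41.7 mm and 7.16 degrees, less where a joint would pass 70% of its speed; a pose out of reach is approached as far as the arm can. A call with a gripper value outside its range is refused whole. "jaw" is the finger opening in mm, from 0 to 85.4, set as the call begins (left out, the last holds). The fingers move at their own pace and stop on an object; "newtons" is the grip in N (left out, the last holds). Time passes only in rows, so rows that repeat a pose let the fingers close. It gives the time, the measured TCP pose, the force, the opening and the grip force at its end, in the units of the state.
- r.get_obs(): the state, without advancing time (a new reading comes with each control period).
- r.grab_frame(name): name is "scene" or "side" or "wrist"; returns a dict with "frame" (480x640x3 uint8, blue, green, red), "z_map" (480x640 float32, m along the optical axis (not along the pixel's ray), 0 where there is no reading), "vertical_fov" (degrees; the focal length in pixels is half the picture's height over the tangent of half this angle, whatever the lens; pixels are square), "cx", "cy" (the principal point, pixels), "distortion" ([k1, k2, p1, p2, k3] as OpenCV has them; the pictures are not rectified), "xyz" and "orientation" of the camera in the world. Camera axes: x right, y down, z forward; pixel columns grow to the right and rows downward; lengths in m; the calibration is good to about 2 mm. A picture is of the moment at which its call begins.
- r.hand_in(): hands the job in; it is judged then, once.
The state is a dict: "clock": time; "joints": joint angles; "qvel": joint speeds; "tau": joint torques, N m; "tcp_pos": TCP position; "orientation": TCP orientation; "contact_force": force on the tool from outside, world axes, zero at the start; "moment": the same for the moment, N m; "grip_width": finger opening in m; "gripper_force": force on a finger pad.
Only numpy, scipy, OpenCV 4.12 (cv2) and the standard library are available. Lean on these libraries where they do the work, as an engineer would, in place of code of your own. Each camera call takes 0.05 s, during which the arm holds its last target. There are 200 camera calls.

## Working session

There is one attempt and no reset: what is moved stays moved. The work goes in short steps, Python scripts to look and compute and a tool call to move; the robot and the scene stay as the last step left them, time stands still between calls to the robot, and variables do not carry over. Pictures are saved under pics/ and viewed, at most 10 in all, crops included, and the job is handed in when it is done.

Besides the shell and the picture viewer there is one more tool, called after "Emit:" as name(argument=value, ...) on one line, values as JSON. send_rows: Moves the arm, as the interface text tells. Its arguments: {"type":"object","properties":{"deltas":{"type":"array","items":{"type":"object","properties":{"dx":{"type":"number"},"dy":{"type":"number"},"dz":{"type":"number"},"rx":{"type":"number"},"ry":{"type":"number"},"rz":{"type":"number"}}}},"jaw":{"type":"number"},"newtons":{"type":"number"}},"required":["deltas"]}

```bash
ls; mkdir -p pics; cat > h.py <<'E'
import numpy as np, cv2
from scipy.spatial.transform import Rotation as R
from bench import r
def grab(n):
    f=r.grab_frame(n); h=f["frame"].shape[0]; fl=h/2/np.tan(np.radians(f["vertical_fov"])/2)
    f["K"]=np.array([[fl,0,f["cx"]],[0,fl,f["cy"]],[0,0,1]]); f["D"]=np.array(f["distortion"],float)
    f["R"]=R.from_rotvec(f["orientation"]).as_matrix(); f["t"]=np.array(f["xyz"]); return f
def cloud(f,mask=None):
    z=f["z_map"]; m=(z>0) if mask is None else (z>0)&(mask>0)
    v,u=np.nonzero(m); p=cv2.undistortPoints(np.stack([u,v],1).astype(float)[:,None],f["K"],f["D"])[:,0]
    d=z[v,u].astype(float); return np.c_[p*d[:,None],d]@f["R"].T+f["t"],u,v
def ray(f,u,v):
    p=cv2.undistortPoints(np.array([[[u,v]]],float),f["K"],f["D"])[0,0]; return f["t"],f["R"]@np.r_[p,1]
def onz(f,u,v,z):
    t,d=ray(f,u,v); return t+d*(z-t[2])/d[2]
def hsv(f): return cv2.cvtColor(f["frame"],cv2.COLOR_BGR2HSV)
E
python3 - <<'E'
from h import *
fs={}
for n in("scene","side","wrist"):
    f=grab(n); fs[n]=f; np.save(f"{n}.npy",f,allow_pickle=True); print(n,f["t"].round(3),f["R"].round(2).tolist(),f["vertical_fov"],f["D"])
    cv2.imwrite(f"pics/{n}0.png",f["frame"])
print(r.get_obs())
E
```

```text
pics
scene [ 1.051 -0.811  0.713] [[0.84, 0.29, -0.46], [0.54, -0.42, 0.73], [0.02, -0.86, -0.51]] 57.25108460029382 [-0.03173857  0.          0.          0.          0.        ]
side [-0.12  -0.661  0.993] [[0.71, -0.47, 0.52], [-0.7, -0.49, 0.52], [0.01, -0.73, -0.68]] 48.31937379606355 [-0.13035237  0.          0.          0.          0.        ]
wrist [0.676 0.068 0.373] [[1.0, 0.0, -0.0], [0.0, -0.96, -0.27], [-0.0, 0.27, -0.96]] 68.69095917970058 [-0.06300418  0.          0.          0.          0.        ]
{'clock': 0.15, 'joints': array([-0.10807498,  0.4776398 ,  0.0223397 ,  1.55618536, -0.011523  ,
        1.10930336, -0.08313098]), 'qvel': array([-0.00094106, -0.00224832,  0.00052113, -0.00448405,  0.00121389,
        0.00033953,  0.0008769 ]), 'tau': array([ 1.55385478e-03, -5.96924365e+01,  1.60940632e+00, -2.81490952e+01,
        1.26662746e-02,  6.56643446e-03,  5.58682734e-05]), 'tcp_pos': array([ 6.74572421e-01, -9.67040343e-06,  2.41545540e-01]), 'orientation': array([-2.22082215e+00, -2.22072915e+00,  1.64507497e-03]), 'contact_force': array([0.18116326, 0.34901633, 0.31041761]), 'moment': array([0.01883812, 0.05576514, 0.01408569]), 'gripper_force': 0.0, 'grip_width': 0.08573815022634944}
```

View pics/scene0.png

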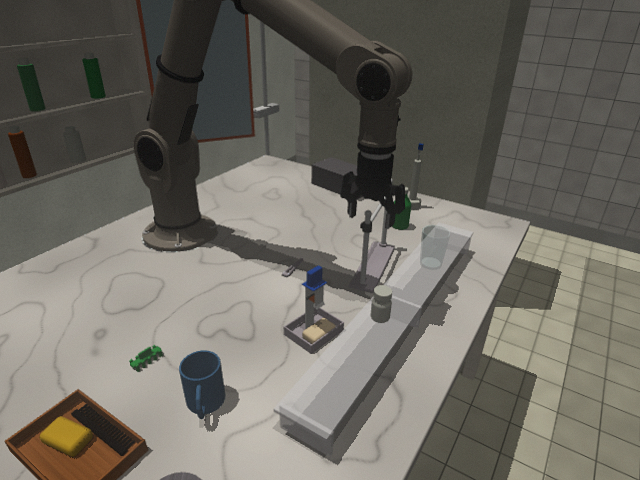

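View pics/side0.png

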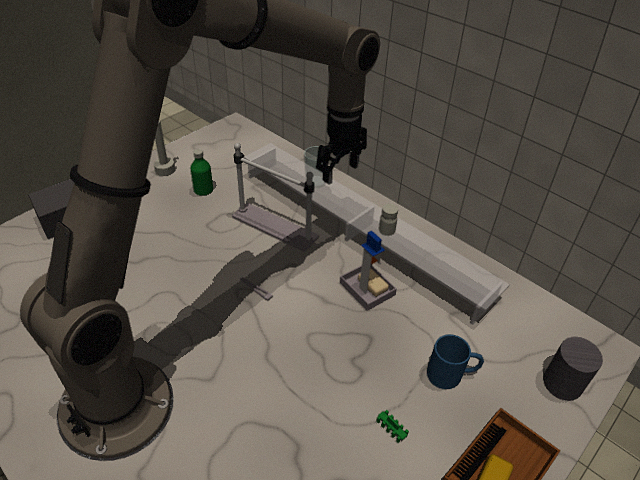

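The scene view shows the caddy's blue tab at about (315,277) and the rail posts at (366,215) and (386,210). In the side view the tab is at (373,243), the post tops are at (239,155) and (309,185), and the bar lies between them.

```bash
python3 - <<'E'
from h import *
for n in("scene","side"):
    f=np.load(f"{n}.npy",allow_pickle=True).item(); H=hsv(f)
    m=cv2.inRange(H,(108,150,50),(128,255,255)); k,l,s,c=cv2.connectedComponentsWithStats(m)
    for i in range(1,k):
        if s[i,4]>60: 
            P,u,v=cloud(f,l==i); print(n,"blue",s[i],c[i].round(1),np.median(P,0).round(3),P.min(0).round(3),P.max(0).round(3))
            t=P[P[:,2]>0.17]
            if len(t)>20: 
                print(" tab top: ", t.shape, t.mean(0).round(4)); print(cv2.minAreaRect((P[:,:2]*1000).astype(np.float32)), onz(f,*c[i],0.165).round(4))
            top=P[P[:,2]>0.176]; 
            if len(top)>5: print("  toprect",len(top),cv2.minAreaRect((top[:,:2]*1000).astype(np.float32)))
    P,u,v=cloud(f)
    # rail region
    sel=(P[:,2]>0.15)&(P[:,2]<0.26)&(P[:,1]>-0.1)&(P[:,1]<0.42)&(P[:,0]>0.5)&(P[:,0]<0.95)
    Q=P[sel]
    hist,_,_=np.histogram2d(Q[:,0],Q[:,1],bins=[np.arange(.5,.96,.03),np.arange(-.1,.43,.03)])
    print(n); print(hist.astype(int))
E
python3 - <<'E'
import cv2
a=cv2.imread('pics/scene0.png')[180:360,260:460]; b=cv2.imread('pics/side0.png')[130:320,220:420]
import numpy as np
a=cv2.resize(a,(400,400*180//200),interpolation=cv2.INTER_CUBIC);b=cv2.resize(b,(400,360),interpolation=cv2.INTER_CUBIC)
cv2.imwrite('pics/crop0.png',np.clip(np.hstack([a,b])*1.6,0,255).astype('uint8'))
E
```

```text
scene
[[  0   0   0   0   0   0   0   0   0   0   0   0   0   0   0   0   0]
 [  0   0   0   0   0   0   0   0   0   0   0   0   0   0   0   0   0]
 [  0   0   0   0   0   0   0   0   0   0   0   0   0   0   0   0   0]
 [  0   0   1   6   0   3   0   4  19  16   0   5  25   0   0   0   0]
 [  0   0  14  26   1 230  14  16   4   0   0   0   0   0   0   0   0]
 [  0   0   0   0   0   0   0   0   0   0   0   0   0   0   0   0   0]
 [  0   0   0   0   0   0   0   0   0   0   0   0   0   0   0   0   0]
 [  0   0  12  28   0   0   0   0   0   0   0   0   0   0   0   0   0]
 [  0   0   0   0   0   0   0   0  57  53  49   0   0   0   0   0   0]
 [  0   0   0   0   0   0   0   7  97   4  84   0   0   0   0   0   0]
 [  0   0   0   0   0   0   0   0  47  24   0   0   0   0   0   0   0]
 [  0   0   0   0   0   0   0   0   0   0   0   0   0   0   0   0   0]
 [  0   0   0   0   0   0   0   0   0   0   0   0   0   0   0   0   0]
 [  0   0   0   0   0   0   0   0   0   0   0   0   0   0   0   0   0]
 [  0   0   0   0   0   0   0   0   0   0   0   0   0   0   0   0   0]]
side blue [368 231  13  12  
[... 859 characters left out ...]
  0   0   0   0   0   0   0   0   0   0   0   0   0   0   0]
 [  0   0   0   0   0   0   0   0   0   0   0   0   0   0   0   0   0]
 [  0   0  10  40   0   0   0   0   0   0   0   0   0   0   0   0   0]
 [  0   0   0   0   0   0   0   0  45  42   9   0   0   0   0   0   0]
 [  0   0   0   0   0   0   0   0   0   8  56   0   0   0   0   0   0]
 [  0   0   0   0   0   0   0   0   0  15   4   0   0   0   0   0   0]
 [  0   0   0   0   0   0   0   0   0   0   0   0   0   0   0   0   0]
 [  0   0   0   0   0   0   0   0   0   0   0   0   0   0   0   0   0]
 [  0   0   0   0   0   0   0   0   0   0   0   0   0   0   0   0   0]
 [  0   0   0   0   0   0   0   0   0   0   0   0   0   0   0   0   0]]
```

View pics/crop0.png

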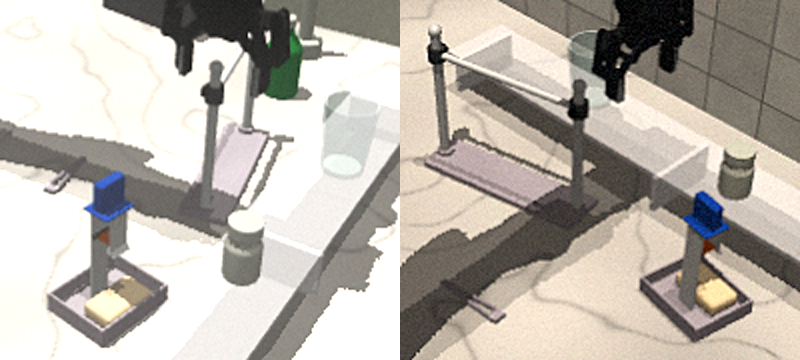

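The crop shows the caddy's shank on the robot's side and its nose facing about +x, so its yaw is near -14.5°. The bar and collars are also clear. Next I fit the bar and posts.

```bash
python3 - <<'E'
from h import *
for n in("scene","side","wrist"):
    f=np.load(f"{n}.npy",allow_pickle=True).item()
    P,u,v=cloud(f)
    sel=(P[:,2]>0.06)&(P[:,2]<0.245)&(P[:,1]>0.03)&(P[:,1]<0.31)&(P[:,0]>0.55)&(P[:,0]<0.69)
    Q=P[sel];print(n,len(Q))
    for a,b in((.03,.1),(.24,.31)):
        q=Q[(Q[:,1]>a)&(Q[:,1]<b)]; q=q[(q[:,2]<0.17)|(q[:,2]>.21)]
        if len(q): print(" post",len(q),np.median(q,0).round(4),"ztop",q[:,2].max().round(3))
    # base plate
    b=P[(P[:,2]>0.006)&(P[:,2]<0.02)&(P[:,1]>0)&(P[:,1]<0.36)&(P[:,0]>0.48)&(P[:,0]<0.72)]
    if len(b)>50: print(" base",len(b),cv2.minAreaRect((b[:,:2]*1000).astype(np.float32)),np.median(b[:,2]).round(4))
    # bar: between posts, in bar height range
    q=Q[(Q[:,1]>.085)&(Q[:,1]<.25)&(Q[:,2]>.165)&(Q[:,2]<.215)]
    if len(q)>10:
        l=cv2.fitLine(q.astype(np.float32),cv2.DIST_HUBER,0,.01,.01).ravel(); p=l[3:]+l[:3]*(.17-l[4])/l[1]
        res=np.linalg.norm(np.cross(q-l[3:],l[:3]),axis=1)
        print(" bar",len(q),l[:3].round(3),"at y=.17",p.round(4),"yaw",np.degrees(np.arctan(-l[0]/l[1])).round(1),res.mean().round(4))
        print(np.c_[q,][::max(1,len(q)//8)].round(4).tolist())
f=np.load("wrist.npy",allow_pickle=True).item();m=cv2.inRange(hsv(f),(108,120,40),(128,255,255));print(m.sum()/255)
E
```

```text
scene 566
 post 263 [0.6365 0.0593 0.135 ] ztop 0.236
 post 80 [0.5898 0.2789 0.1017] ztop 0.234
 base 1053 ((611.312255859375, 173.5878143310547), (78.03697204589844, 258.7362976074219), 9.59054183959961) 0.0129
 bar 78 [-0.213  0.977 -0.003] at y=.17 [0.6137 0.17   0.1949] yaw 12.3 0.0029
[[0.5964, 0.2418, 0.1959], [0.608, 0.1803, 0.1954], [0.6113, 0.1676, 0.1955], [0.6149, 0.1543, 0.196], [0.618, 0.1424, 0.1958], [0.6178, 0.1314, 0.1944], [0.6232, 0.1144, 0.1973], [0.6274, 0.1065, 0.1961], [0.6305, 0.1008, 0.1937]]
side 960
 post 244 [0.6329 0.0585 0.1334] ztop 0.235
 post 225 [0.5894 0.2783 0.1355] ztop 0.236
 base 1514 ((640.4636840820312, 172.5615692138672), (318.47515869140625, 199.28811645507812), 81.92601013183594) 0.011
 bar 226 [-0.199  0.98  -0.   ] at y=.17 [0.6129 0.17   0.1921] yaw 11.5 0.0036
[[0.5977, 0.2479, 0.1942], [0.6058, 0.2217, 0.1939], [0.61, 0.2033, 0.1917], [0.6084, 0.1861, 0.1919], [0.6092, 0.1681, 0.1914], [0.6205, 0.1357, 0.1965], [0.6219, 0.1226, 0.1933], [0.6207, 0.1106, 0.1911], [0.6262, 0.0914, 0.1893]]
wrist 5625
 post 1809 [0.6404 0.0661 0.2317] ztop 0.236
 base 9822 ((643.5581665039062, 99.1049575805664), (76.1119384765625, 235.1151885986328), 20.317197799682617) 0.0118
 bar 2415 [-0.205  0.979  0.   ] at y=.17 [0.6172 0.17   0.1934] yaw 11.8 0.0028
[[0.6189, 0.1358, 0.1916], [0.6278, 0.1296, 0.1924], [0.6284, 0.1231, 0.1939], [0.6275, 0.1167, 0.1951], [0.6291, 0.1109, 0.1937], [0.6312, 0.1046, 0.1936], [0.6344, 0.0982, 0.1944], [0.6326, 0.0914, 0.1946], [0.6369, 0.085, 0.1936]]
38.0
```

View pics/wrist0.png

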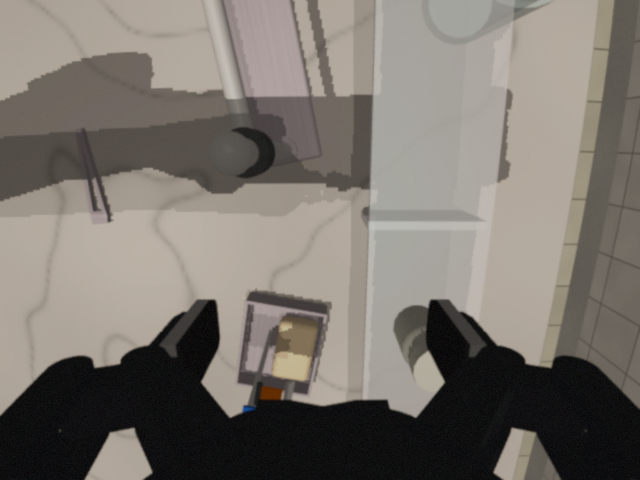

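The wrist view shows the basket at about (285,345), partly hidden by the gripper, and the bar at (225,50). I'll get the caddy's yaw from its basket rim (z ≈ 25 mm, 90 x 110).

```bash
python3 - <<'E'
from h import *
A=[]
for n in("scene","side","wrist"):
    f=np.load(f"{n}.npy",allow_pickle=True).item()
    P,u,v=cloud(f)
    q=P[(P[:,2]>0.010)&(P[:,2]<0.03)&(abs(P[:,0]-.623)<.075)&(abs(P[:,1]+.155)<.085)]
    A.append(q); print(n,len(q),cv2.minAreaRect((q[:,:2]*1000).astype(np.float32)))
    t=P[(P[:,2]>0.15)&(P[:,2]<.186)&(abs(P[:,0]-.623)<.03)&(abs(P[:,1]+.155)<.04)]
    if len(t)>8: print("  tab",len(t),cv2.minAreaRect((t[:,:2]*1000).astype(np.float32)),t[:,2].max())
q=np.vstack(A); print(cv2.minAreaRect((q[:,:2]*1000).astype(np.float32)))
E
```

```text
scene 1164 ((623.0538940429688, -155.0833740234375), (114.37100982666016, 93.11927795410156), 78.80895233154297)
  tab 228 ((622.2988891601562, -156.82623291015625), (39.95458221435547, 16.07966423034668), 78.04373168945312) 0.18219063390592172
side 935 ((624.086669921875, -155.77391052246094), (112.53518676757812, 95.10289764404297), 78.30216979980469)
  tab 199 ((621.5966796875, -155.1227569580078), (39.65678787231445, 17.399078369140625), 82.39600372314453) 0.18260838842471416
wrist 4169 ((625.6406860351562, -152.6674346923828), (112.72235107421875, 90.60731506347656), 79.38983154296875)
((623.6238403320312, -154.35107421875), (116.5471420288086, 94.87467193603516), 79.71887969970703)
```

Emit:
send_rows(deltas=[{"dx": -12, "dy": -38, "rz": -6}, {"dx": -25, "dy": -77, "rz": -12}, {"dx": -38, "dy": -116, "rz": -14.5}, {"dx": -51, "dy": -155, "rz": -14.5}, {"dx": -51, "dy": -155, "rz": -14.5}], jaw=60, newtons=100)

```text
$.deltas[0]: bad value
```

Emit:
send_rows(deltas=[{"dx": -12, "dy": -38, "dz": 0, "rx": 0, "ry": 0, "rz": -5}, {"dx": -25, "dy": -77, "dz": 0, "rx": 0, "ry": 0, "rz": -10}, {"dx": -38, "dy": -116, "dz": 0, "rx": 0, "ry": 0, "rz": -11}, {"dx": -51, "dy": -155, "dz": 0, "rx": 0, "ry": 0, "rz": -11}, {"dx": -51, "dy": -155, "dz": 0, "rx": 0, "ry": 0, "rz": -11}], jaw=60, newtons=100)

```text
clock: 0.57
tcp_pos: [0.6199, -0.1668, 0.2424]
orientation: [2.435, 1.98, -0.009]
contact_force: [-1.2, -2.3, -0.1]
grip_width: 0.0596
gripper_force: 0.0
```

Emit:
send_rows(deltas=[{"dx": 0, "dy": 0, "dz": -10, "rx": 0, "ry": 0, "rz": 0}, {"dx": 0, "dy": 0, "dz": -30, "rx": 0, "ry": 0, "rz": 0}, {"dx": 0, "dy": 0, "dz": -55, "rx": 0, "ry": 0, "rz": 0}, {"dx": 0, "dy": 0, "dz": -75, "rx": 0, "ry": 0, "rz": 0}, {"dx": 0, "dy": 0, "dz": -84, "rx": 0, "ry": 0, "rz": 0}])

```text
clock: 0.98
tcp_pos: [0.6225, -0.1524, 0.1544]
orientation: [-2.418, -1.998, 0.004]
contact_force: [0.0, 0.2, -0.3]
grip_width: 0.0596
gripper_force: 0.0
```

Emit:
send_rows(deltas=[{"dx": 0, "dy": 0, "dz": 0, "rx": 0, "ry": 0, "rz": 0}, {"dx": 0, "dy": 0, "dz": 0, "rx": 0, "ry": 0, "rz": 0}, {"dx": 0, "dy": 0, "dz": 0, "rx": 0, "ry": 0, "rz": 0}])

```text
clock: 1.23
tcp_pos: [0.6251, -0.1546, 0.1594]
orientation: [2.422, 1.998, 0.002]
contact_force: [0.7, -0.4, -0.2]
grip_width: 0.06
gripper_force: 0.0
```

Emit:
send_rows(deltas=[{"dx": 0, "dy": 0, "dz": -1, "rx": 0, "ry": 0, "rz": 0}, {"dx": 0, "dy": 0, "dz": -1, "rx": 0, "ry": 0, "rz": 0}, {"dx": 0, "dy": 0, "dz": -1, "rx": 0, "ry": 0, "rz": 0}, {"dx": 0, "dy": 0, "dz": -1, "rx": 0, "ry": 0, "rz": 0}, {"dx": 0, "dy": 0, "dz": -1, "rx": 0, "ry": 0, "rz": 0}], jaw=5, newtons=90)

```text
clock: 1.65
tcp_pos: [0.6245, -0.1551, 0.1581]
orientation: [2.423, 1.998, 0.001]
contact_force: [0.4, 0.7, 2.8]
grip_width: 0.0129
gripper_force: 88.9
```

Emit:
send_rows(deltas=[{"dx": 0, "dy": 0, "dz": 0, "rx": 0, "ry": 0, "rz": 0}, {"dx": 0, "dy": 0, "dz": 0, "rx": 0, "ry": 0, "rz": 0}, {"dx": 0, "dy": 0, "dz": 0, "rx": 0, "ry": 0, "rz": 0}, {"dx": 0, "dy": 0, "dz": 0, "rx": 0, "ry": 0, "rz": 0}, {"dx": 0, "dy": 0, "dz": 0, "rx": 0, "ry": 0, "rz": 0}])

```text
clock: 2.07
tcp_pos: [0.6245, -0.1551, 0.1581]
orientation: [2.424, 1.998, 0.001]
contact_force: [-1.2, -0.2, 6.4]
grip_width: 0.0128
gripper_force: 88.9
```

Emit:
send_rows(deltas=[{"dx": 0, "dy": 0, "dz": 15, "rx": 0, "ry": 0, "rz": 0}, {"dx": 0, "dy": 0, "dz": 45, "rx": 0, "ry": 0, "rz": 0}, {"dx": 0, "dy": 0, "dz": 80, "rx": 0, "ry": 0, "rz": 0}, {"dx": 0, "dy": 0, "dz": 112, "rx": 0, "ry": 0, "rz": 0}, {"dx": 0, "dy": 0, "dz": 127, "rx": 0, "ry": 0, "rz": 0}])

```text
clock: 2.48
tcp_pos: [0.625, -0.1554, 0.288]
orientation: [2.422, 1.996, 0.004]
contact_force: [1.4, -0.9, -2.3]
grip_width: 0.0129
gripper_force: 88.2
```

Emit:
send_rows(deltas=[{"dx": -15, "dy": 5, "dz": 0, "rx": 0, "ry": 0, "rz": 2}, {"dx": -40, "dy": 15, "dz": 0, "rx": 0, "ry": 0, "rz": 6}, {"dx": -65, "dy": 30, "dz": 0, "rx": 0, "ry": 0, "rz": 11}, {"dx": -85, "dy": 50, "dz": 0, "rx": 0, "ry": 0, "rz": 17}, {"dx": -100, "dy": 75, "dz": 0, "rx": 0, "ry": 0, "rz": 23}])

```text
clock: 2.9
tcp_pos: [0.521, -0.081, 0.2831]
orientation: [-1.973, -2.442, 0.004]
contact_force: [0.3, 0.2, -3.4]
grip_width: 0.013
gripper_force: 88.4
```

Emit:
send_rows(deltas=[{"dx": -3, "dy": 30, "dz": 0, "rx": 0, "ry": 0, "rz": 0}, {"dx": -6, "dy": 70, "dz": 0, "rx": 0, "ry": 0, "rz": 0}, {"dx": -9, "dy": 110, "dz": 0, "rx": 0, "ry": 0, "rz": 0}, {"dx": -10, "dy": 148, "dz": 0, "rx": 0, "ry": 0, "rz": 0}, {"dx": -10, "dy": 180, "dz": 0, "rx": 0, "ry": 0, "rz": 0}])

```text
clock: 3.32
tcp_pos: [0.5125, 0.1027, 0.2835]
orientation: [-1.974, -2.442, 0.001]
contact_force: [1.2, 0.0, -2.7]
grip_width: 0.0127
gripper_force: 88.4
```

Emit:
send_rows(deltas=[{"dx": 0, "dy": 25, "dz": 0, "rx": 0, "ry": 0, "rz": 0}, {"dx": 0, "dy": 43, "dz": 0, "rx": 0, "ry": 0, "rz": 0}, {"dx": 0, "dy": 48, "dz": 0, "rx": 0, "ry": 0, "rz": 0}, {"dx": 0, "dy": 48, "dz": 0, "rx": 0, "ry": 0, "rz": 0}, {"dx": 0, "dy": 48, "dz": 0, "rx": 0, "ry": 0, "rz": 0}])

```text
clock: 3.73
tcp_pos: [0.5137, 0.1468, 0.2835]
orientation: [-1.978, -2.441, 0.003]
contact_force: [0.2, -0.3, -4.1]
grip_width: 0.013
gripper_force: 88.4
```

Emit:
send_rows(deltas=[{"dx": 0, "dy": 0, "dz": 0, "rx": 0, "ry": 0, "rz": 0}, {"dx": 0, "dy": 0, "dz": 0, "rx": 0, "ry": 0, "rz": 0}, {"dx": 0, "dy": 0, "dz": 0, "rx": 0, "ry": 0, "rz": 0}])

```text
clock: 3.98
tcp_pos: [0.5142, 0.1467, 0.2843]
orientation: [1.98, 2.439, -0.0]
contact_force: [0.5, 1.0, -3.4]
grip_width: 0.0129
gripper_force: 88.4
```

Holding it (about 3.4 N). I'll check the caddy and the bar again from the cameras.

```bash
python3 - <<'E'
from h import *
ims=[]
for n in("scene","side"):
    f=grab(n); P,u,v=cloud(f)
    cen=np.array([.613,.169]); ex=np.array([np.cos(np.radians(11.9)),np.sin(np.radians(11.9))]); ey=np.array([-ex[1],ex[0]])
    a=(P[:,:2]-cen)@ex; b=(P[:,:2]-cen)@ey; z=P[:,2]
    s=(abs(a)<.02)&(abs(b)<.085)&(abs(z-.19)<.02); q=np.c_[a,b,z][s]
    l=cv2.fitLine(q.astype(np.float32),cv2.DIST_HUBER,0,.01,.01).ravel(); print(n,"bar in rail frame",len(q),l.round(4)," z pct",np.percentile(q[:,2],[5,50,95]).round(4))
    for lo,hi,nm in((.10,.16,"basket"),(.285,.31,"tab")):
        s=(abs(a+.1)<.07)&(abs(b)<.08)&(z>lo)&(z<hi)
        if nm=="tab": s&=cv2.inRange(hsv(f),(105,120,30),(130,255,255))[v,u]>0
        q=np.c_[a,b,z][s]*1000
        if len(q)>8: print(nm,len(q),cv2.minAreaRect(q[:,:2].astype(np.float32)),q[:,2].min().round(1),q[:,2].max().round(1))
    for sg in(-.112,.112):
        s=(abs(a)<.02)&(abs(b-sg)<.02)&(z>.03)&(z<.236); print(" post",s.sum(),np.median(a[s]).round(4),np.median(b[s]).round(4))
    uu,vv=(325,130) if n=="scene" else (190,80)
    c=f["frame"][vv:vv+200,uu-40:uu+180]; ims.append(cv2.resize(c,(400,364),interpolation=cv2.INTER_CUBIC))
cv2.imwrite("pics/c1.png",np.clip(np.hstack(ims)*1.6,0,255).astype('uint8'))
E
```

```text
scene bar in rail frame 108 [-0.0017  1.     -0.0037  0.0011  0.0038  0.1948]  z pct [0.1904 0.195  0.1971]
basket 876 ((-104.4697265625, -0.7578010559082031), (91.69690704345703, 118.60457611083984), 0.23687180876731873) 125.3 157.8
tab 45 ((-104.94595336914062, -8.269865036010742), (11.100614547729492, 30.045146942138672), 13.888208389282227) 285.1 309.1
 post 439 0.0005 -0.1121
 post 329 0.0022 0.1121
side bar in rail frame 187 [ 1.630e-02  9.999e-01 -7.000e-04  3.000e-04 -1.810e-02  1.918e-01]  z pct [0.1864 0.1921 0.1959]
basket 1321 ((-102.24629211425781, -3.100719451904297), (95.97371673583984, 114.17146301269531), 0.5333771109580994) 123.4 159.8
tab 19 ((-103.37773132324219, -15.787044525146484), (18.87592315673828, 6.237212657928467), 42.55821990966797) 292.6 307.8
 post 416 -0.0034 -0.1127
 post 94 -0.0038 0.1152
```

View pics/c1.png

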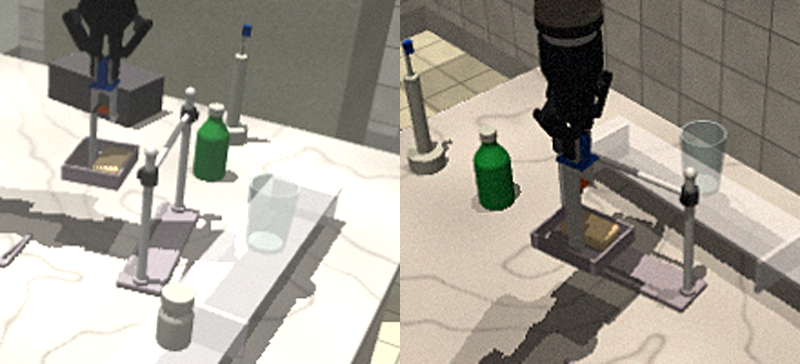

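The caddy is upright about 102 mm short of the bar along the rail's x, with its lip about 20 mm above the bar axis (z ≈ 0.191), so I move it in.

Emit:
send_rows(deltas=[{"dx": 10, "dy": 2, "dz": 0, "rx": 0, "ry": 0, "rz": 0}, {"dx": 30, "dy": 6, "dz": 0, "rx": 0, "ry": 0, "rz": 0}, {"dx": 50, "dy": 11, "dz": 0, "rx": 0, "ry": 0, "rz": 0}, {"dx": 65, "dy": 14, "dz": 0, "rx": 0, "ry": 0, "rz": 0}, {"dx": 75, "dy": 17, "dz": 0, "rx": 0, "ry": 0, "rz": 0}])

```text
clock: 4.5
tcp_pos: [0.5912, 0.165, 0.2841]
orientation: [1.978, 2.44, 0.001]
contact_force: [-0.8, 0.4, -3.2]
grip_width: 0.0126
gripper_force: 88.4
```

Emit:
send_rows(deltas=[{"dx": 8, "dy": 2, "dz": 0, "rx": 0, "ry": 0, "rz": 0}, {"dx": 16, "dy": 4, "dz": 0, "rx": 0, "ry": 0, "rz": 0}, {"dx": 22, "dy": 5, "dz": 0, "rx": 0, "ry": 0, "rz": 0}, {"dx": 24, "dy": 5, "dz": 0, "rx": 0, "ry": 0, "rz": 0}, {"dx": 24, "dy": 5, "dz": 0, "rx": 0, "ry": 0, "rz": 0}])

```text
clock: 4.92
tcp_pos: [0.6132, 0.1699, 0.2842]
orientation: [1.977, 2.441, -0.0]
contact_force: [-0.8, 0.5, -3.5]
grip_width: 0.013
gripper_force: 88.4
```

Emit:
send_rows(deltas=[{"dx": 0, "dy": 0, "dz": 0, "rx": 0, "ry": 0, "rz": 0}, {"dx": 0, "dy": 0, "dz": 0, "rx": 0, "ry": 0, "rz": 0}, {"dx": 0, "dy": 0, "dz": 0, "rx": 0, "ry": 0, "rz": 0}])

```text
clock: 5.17
tcp_pos: [0.6126, 0.1699, 0.2845]
orientation: [-1.977, -2.442, 0.0]
contact_force: [-1.0, 0.1, -3.2]
grip_width: 0.013
gripper_force: 88.4
```

```bash
python3 - <<'E'
from h import *
ims=[]
cen=np.array([.613,.169]); ex=np.array([np.cos(np.radians(11.9)),np.sin(np.radians(11.9))]); ey=np.array([-ex[1],ex[0]])
p=r.get_obs()["tcp_pos"]; print("tcp rail",((p[:2]-cen)@ex).round(4),((p[:2]-cen)@ey).round(4),p[2].round(4))
for n in("scene","side"):
    f=grab(n); P,u,v=cloud(f)
    a=(P[:,:2]-cen)@ex; b=(P[:,:2]-cen)@ey; z=P[:,2]
    s=(abs(a)<.07)&(abs(b)<.08)&(z>.10)&(z<.16); q=np.c_[a,b,z][s]*1000
    print(n,"basket",len(q),cv2.minAreaRect(q[:,:2].astype(np.float32)),q[:,2].min().round(1),q[:,2].max().round(1))
    s=(abs(a)<.02)&(abs(b)>.03)&(abs(b)<.09)&(abs(z-.19)<.02);print(" bar",s.sum(),np.median(a[s]).round(4),np.percentile(z[s],[5,50,95]).round(4))
    uu,vv=(330,170) if n=="scene" else (230,110)
    c=f["frame"][vv:vv+120,uu:uu+110]; ims.append(cv2.resize(c,(400,436),interpolation=cv2.INTER_CUBIC))
cv2.imwrite("pics/c2.png",np.clip(np.hstack(ims)*1.6,0,255).astype('uint8'))
E
```

```text
tcp rail -0.0002 0.001 0.2845
scene basket 692 ((-3.700550079345703, 0.9811744689941406), (91.26306915283203, 117.06133270263672), 0.12996552884578705) 126.1 154.7
 bar 51 0.0017 [0.1915 0.1948 0.1967]
side basket 1128 ((-1.7129936218261719, -0.21065902709960938), (96.41150665283203, 114.94341278076172), 1.2500838041305542) 122.8 159.8
 bar 161 -0.0001 [0.1865 0.1919 0.1964]
```

View pics/c2.png

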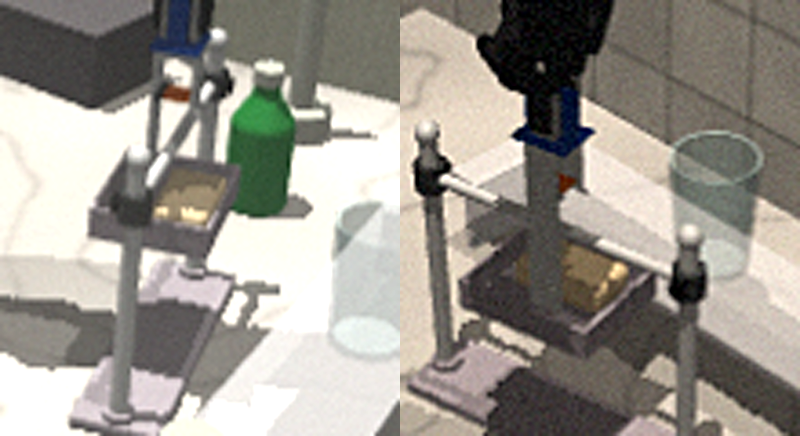

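The hook straddles the bar: the mouth is above it and the basket below it. The caddy sits about 2 mm short in x, so I correct that and lower towards the gate.

Emit:
send_rows(deltas=[{"dx": 2, "dy": 0, "dz": -5, "rx": 0, "ry": 0, "rz": 0}, {"dx": 2, "dy": 0, "dz": -12, "rx": 0, "ry": 0, "rz": 0}, {"dx": 2, "dy": 0, "dz": -19, "rx": 0, "ry": 0, "rz": 0}, {"dx": 2, "dy": 0, "dz": -22, "rx": 0, "ry": 0, "rz": 0}, {"dx": 2, "dy": 0, "dz": -24, "rx": 0, "ry": 0, "rz": 0}])

```text
clock: 5.68
tcp_pos: [0.6144, 0.1698, 0.2589]
orientation: [-1.976, -2.441, 0.003]
contact_force: [0.1, -0.6, -2.5]
grip_width: 0.0129
gripper_force: 88.4
```

Emit:
send_rows(deltas=[{"dx": 0, "dy": 0, "dz": -1, "rx": 0, "ry": 0, "rz": 0}, {"dx": 0, "dy": 0, "dz": -2, "rx": 0, "ry": 0, "rz": 0}, {"dx": 0, "dy": 0, "dz": -3, "rx": 0, "ry": 0, "rz": 0}, {"dx": 0, "dy": 0, "dz": -4, "rx": 0, "ry": 0, "rz": 0}, {"dx": 0, "dy": 0, "dz": -4, "rx": 0, "ry": 0, "rz": 0}])

```text
clock: 6.1
tcp_pos: [0.615, 0.17, 0.2563]
orientation: [1.977, 2.441, 0.0]
contact_force: [-0.5, 0.3, -3.1]
grip_width: 0.0129
gripper_force: 88.4
```

Emit:
send_rows(deltas=[{"dx": 0, "dy": 0, "dz": -1, "rx": 0, "ry": 0, "rz": 0}, {"dx": 0, "dy": 0, "dz": -2, "rx": 0, "ry": 0, "rz": 0}, {"dx": 0, "dy": 0, "dz": -3, "rx": 0, "ry": 0, "rz": 0}, {"dx": 0, "dy": 0, "dz": -4, "rx": 0, "ry": 0, "rz": 0}, {"dx": 0, "dy": 0, "dz": -4, "rx": 0, "ry": 0, "rz": 0}])

```text
clock: 6.52
tcp_pos: [0.6151, 0.1701, 0.2526]
orientation: [1.977, 2.441, 0.0]
contact_force: [-1.1, -0.3, 0.2]
grip_width: 0.0126
gripper_force: 89.1
```

Emit:
send_rows(deltas=[{"dx": 0, "dy": 0, "dz": -1, "rx": 0, "ry": 0, "rz": 0}, {"dx": 0, "dy": 0, "dz": -2, "rx": 0, "ry": 0, "rz": 0}, {"dx": 0, "dy": 0, "dz": -3, "rx": 0, "ry": 0, "rz": 0}, {"dx": 0, "dy": 0, "dz": -4, "rx": 0, "ry": 0, "rz": 0}, {"dx": 0, "dy": 0, "dz": -4, "rx": 0, "ry": 0, "rz": 0}])

```text
clock: 6.93
tcp_pos: [0.6153, 0.1701, 0.2485]
orientation: [1.977, 2.441, 0.001]
contact_force: [-1.4, -0.2, 1.4]
grip_width: 0.0129
gripper_force: 89.3
```

Gate contact came at TCP z ≈ 0.253, as predicted, so home should be at about 0.220.

Emit:
send_rows(deltas=[{"dx": 0, "dy": 0, "dz": -1, "rx": 0, "ry": 0, "rz": 0}, {"dx": 0, "dy": 0, "dz": -2, "rx": 0, "ry": 0, "rz": 0}, {"dx": 0, "dy": 0, "dz": -3, "rx": 0, "ry": 0, "rz": 0}, {"dx": 0, "dy": 0, "dz": -4, "rx": 0, "ry": 0, "rz": 0}, {"dx": 0, "dy": 0, "dz": -5, "rx": 0, "ry": 0, "rz": 0}])

```text
clock: 7.35
tcp_pos: [0.6145, 0.17, 0.243]
orientation: [-1.977, -2.441, 0.001]
contact_force: [-3.2, -0.5, 2.2]
grip_width: 0.0127
gripper_force: 89.4
```

Emit:
send_rows(deltas=[{"dx": 0, "dy": 0, "dz": -1, "rx": 0, "ry": 0, "rz": 0}, {"dx": 0, "dy": 0, "dz": -2, "rx": 0, "ry": 0, "rz": 0}, {"dx": 0, "dy": 0, "dz": -3, "rx": 0, "ry": 0, "rz": 0}, {"dx": 0, "dy": 0, "dz": -4, "rx": 0, "ry": 0, "rz": 0}, {"dx": 0, "dy": 0, "dz": -5, "rx": 0, "ry": 0, "rz": 0}])

```text
clock: 7.77
tcp_pos: [0.6145, 0.1698, 0.2377]
orientation: [-1.977, -2.441, 0.002]
contact_force: [-3.2, -1.5, 0.9]
grip_width: 0.0128
gripper_force: 89.1
```

Emit:
send_rows(deltas=[{"dx": 0, "dy": 0, "dz": -1, "rx": 0, "ry": 0, "rz": 0}, {"dx": 0, "dy": 0, "dz": -2, "rx": 0, "ry": 0, "rz": 0}, {"dx": 0, "dy": 0, "dz": -3, "rx": 0, "ry": 0, "rz": 0}, {"dx": 0, "dy": 0, "dz": -4, "rx": 0, "ry": 0, "rz": 0}, {"dx": 0, "dy": 0, "dz": -5, "rx": 0, "ry": 0, "rz": 0}])

```text
clock: 8.18
tcp_pos: [0.6149, 0.1699, 0.233]
orientation: [-1.977, -2.441, 0.001]
contact_force: [-3.0, -0.9, -0.3]
grip_width: 0.0131
gripper_force: 89.0
```

Emit:
send_rows(deltas=[{"dx": 0, "dy": 0, "dz": -1, "rx": 0, "ry": 0, "rz": 0}, {"dx": 0, "dy": 0, "dz": -2, "rx": 0, "ry": 0, "rz": 0}, {"dx": 0, "dy": 0, "dz": -3, "rx": 0, "ry": 0, "rz": 0}, {"dx": 0, "dy": 0, "dz": -4, "rx": 0, "ry": 0, "rz": 0}, {"dx": 0, "dy": 0, "dz": -5, "rx": 0, "ry": 0, "rz": 0}])

```text
clock: 8.6
tcp_pos: [0.6151, 0.17, 0.2282]
orientation: [1.977, 2.441, 0.0]
contact_force: [-2.1, -0.5, -2.1]
grip_width: 0.0128
gripper_force: 88.9
```

Emit:
send_rows(deltas=[{"dx": 0, "dy": 0, "dz": -0.5, "rx": 0, "ry": 0, "rz": 0}, {"dx": 0, "dy": 0, "dz": -1, "rx": 0, "ry": 0, "rz": 0}, {"dx": 0, "dy": 0, "dz": -1.5, "rx": 0, "ry": 0, "rz": 0}, {"dx": 0, "dy": 0, "dz": -2, "rx": 0, "ry": 0, "rz": 0}, {"dx": 0, "dy": 0, "dz": -2, "rx": 0, "ry": 0, "rz": 0}])

```text
clock: 9.02
tcp_pos: [0.6149, 0.17, 0.2261]
orientation: [-1.977, -2.441, 0.0]
contact_force: [-2.8, 0.2, -2.1]
grip_width: 0.0127
gripper_force: 88.9
```

Emit:
send_rows(deltas=[{"dx": 0, "dy": 0, "dz": -0.5, "rx": 0, "ry": 0, "rz": 0}, {"dx": 0, "dy": 0, "dz": -1, "rx": 0, "ry": 0, "rz": 0}, {"dx": 0, "dy": 0, "dz": -1.5, "rx": 0, "ry": 0, "rz": 0}, {"dx": 0, "dy": 0, "dz": -2, "rx": 0, "ry": 0, "rz": 0}, {"dx": 0, "dy": 0, "dz": -2, "rx": 0, "ry": 0, "rz": 0}])

```text
clock: 9.43
tcp_pos: [0.6146, 0.1699, 0.2238]
orientation: [-1.977, -2.441, 0.002]
contact_force: [-3.2, -0.3, -4.3]
grip_width: 0.0126
gripper_force: 88.6
```

Emit:
send_rows(deltas=[{"dx": 0, "dy": 0, "dz": -0.5, "rx": 0, "ry": 0, "rz": 0}, {"dx": 0, "dy": 0, "dz": -1, "rx": 0, "ry": 0, "rz": 0}, {"dx": 0, "dy": 0, "dz": -1, "rx": 0, "ry": 0, "rz": 0}, {"dx": 0, "dy": 0, "dz": -1, "rx": 0, "ry": 0, "rz": 0}])

```text
clock: 9.77
tcp_pos: [0.6162, 0.1703, 0.2239]
orientation: [1.976, 2.44, 0.004]
contact_force: [0.6, 0.1, -2.2]
grip_width: 0.0127
gripper_force: 88.6
```

Emit:
send_rows(deltas=[{"dx": 0, "dy": 0, "dz": -0.5, "rx": 0, "ry": 0, "rz": 0}, {"dx": 0, "dy": 0, "dz": -1, "rx": 0, "ry": 0, "rz": 0}, {"dx": 0, "dy": 0, "dz": -1, "rx": 0, "ry": 0, "rz": 0}, {"dx": 0, "dy": 0, "dz": -1, "rx": 0, "ry": 0, "rz": 0}])

```text
clock: 10.1
tcp_pos: [0.6152, 0.17, 0.2224]
orientation: [1.977, 2.441, 0.001]
contact_force: [-1.2, -0.4, -3.6]
grip_width: 0.013
gripper_force: 88.6
```

The sideways force vanished, so the gate has snapped past. Now I go gently down to the crown.

Emit:
send_rows(deltas=[{"dx": 0, "dy": 0, "dz": -0.5, "rx": 0, "ry": 0, "rz": 0}, {"dx": 0, "dy": 0, "dz": -1, "rx": 0, "ry": 0, "rz": 0}, {"dx": 0, "dy": 0, "dz": -1, "rx": 0, "ry": 0, "rz": 0}, {"dx": 0, "dy": 0, "dz": -1, "rx": 0, "ry": 0, "rz": 0}])

```text
clock: 10.43
tcp_pos: [0.615, 0.17, 0.2212]
orientation: [-1.977, -2.441, 0.0]
contact_force: [-0.1, -0.4, -3.9]
grip_width: 0.0128
gripper_force: 88.6
```

Emit:
send_rows(deltas=[{"dx": 0, "dy": 0, "dz": -0.5, "rx": 0, "ry": 0, "rz": 0}, {"dx": 0, "dy": 0, "dz": -0.5, "rx": 0, "ry": 0, "rz": 0}, {"dx": 0, "dy": 0, "dz": -0.5, "rx": 0, "ry": 0, "rz": 0}])

```text
clock: 10.68
tcp_pos: [0.615, 0.17, 0.2208]
orientation: [-1.977, -2.441, 0.0]
contact_force: [0.0, 1.4, -3.6]
grip_width: 0.0129
gripper_force: 88.6
```

Emit:
send_rows(deltas=[{"dx": 0, "dy": 0, "dz": -0.5, "rx": 0, "ry": 0, "rz": 0}, {"dx": 0, "dy": 0, "dz": -0.5, "rx": 0, "ry": 0, "rz": 0}, {"dx": 0, "dy": 0, "dz": -0.5, "rx": 0, "ry": 0, "rz": 0}])

```text
clock: 10.93
tcp_pos: [0.615, 0.17, 0.2203]
orientation: [-1.977, -2.441, 0.0]
contact_force: [1.3, 0.6, -3.5]
grip_width: 0.0126
gripper_force: 88.6
```

Emit:
send_rows(deltas=[{"dx": 0, "dy": 0, "dz": -0.5, "rx": 0, "ry": 0, "rz": 0}, {"dx": 0, "dy": 0, "dz": -0.5, "rx": 0, "ry": 0, "rz": 0}, {"dx": 0, "dy": 0, "dz": -0.5, "rx": 0, "ry": 0, "rz": 0}])

```text
clock: 11.18
tcp_pos: [0.615, 0.17, 0.2198]
orientation: [-1.977, -2.442, 0.0]
contact_force: [-0.4, 0.9, -3.5]
grip_width: 0.0127
gripper_force: 88.6
```

Emit:
send_rows(deltas=[{"dx": 0, "dy": 0, "dz": -0.5, "rx": 0, "ry": 0, "rz": 0}, {"dx": 0, "dy": 0, "dz": -0.5, "rx": 0, "ry": 0, "rz": 0}, {"dx": 0, "dy": 0, "dz": -0.5, "rx": 0, "ry": 0, "rz": 0}])

```text
clock: 11.43
tcp_pos: [0.6151, 0.17, 0.2193]
orientation: [1.977, 2.441, 0.0]
contact_force: [-0.0, -0.0, -4.1]
grip_width: 0.0128
gripper_force: 88.6
```

Emit:
send_rows(deltas=[{"dx": 0, "dy": 0, "dz": -0.5, "rx": 0, "ry": 0, "rz": 0}, {"dx": 0, "dy": 0, "dz": -0.5, "rx": 0, "ry": 0, "rz": 0}, {"dx": 0, "dy": 0, "dz": -0.5, "rx": 0, "ry": 0, "rz": 0}])

```text
clock: 11.68
tcp_pos: [0.6153, 0.1701, 0.2191]
orientation: [1.977, 2.441, 0.001]
contact_force: [-1.0, -0.6, -1.4]
grip_width: 0.0127
gripper_force: 88.9
```

Emit:
send_rows(deltas=[{"dx": 0, "dy": 0, "dz": -0.3, "rx": 0, "ry": 0, "rz": 0}, {"dx": 0, "dy": 0, "dz": -0.3, "rx": 0, "ry": 0, "rz": 0}, {"dx": 0, "dy": 0, "dz": -0.3, "rx": 0, "ry": 0, "rz": 0}])

```text
clock: 11.93
tcp_pos: [0.6154, 0.1701, 0.219]
orientation: [1.977, 2.441, 0.001]
contact_force: [0.5, 0.3, 1.3]
grip_width: 0.0127
gripper_force: 89.3
```

Emit:
send_rows(deltas=[{"dx": 0, "dy": 0, "dz": -0.4, "rx": 0, "ry": 0, "rz": 0}, {"dx": 0, "dy": 0, "dz": -0.4, "rx": 0, "ry": 0, "rz": 0}, {"dx": 0, "dy": 0, "dz": -0.4, "rx": 0, "ry": 0, "rz": 0}])

```text
clock: 12.18
tcp_pos: [0.6155, 0.1701, 0.2189]
orientation: [1.977, 2.441, 0.002]
contact_force: [-0.8, -0.8, 5.9]
grip_width: 0.0128
gripper_force: 89.9
```

Emit:
send_rows(deltas=[{"dx": 0, "dy": 0, "dz": -0.3, "rx": 0, "ry": 0, "rz": 0}, {"dx": 0, "dy": 0, "dz": -0.3, "rx": 0, "ry": 0, "rz": 0}, {"dx": 0, "dy": 0, "dz": -0.3, "rx": 0, "ry": 0, "rz": 0}])

```text
clock: 12.43
tcp_pos: [0.6156, 0.1702, 0.2188]
orientation: [1.977, 2.441, 0.002]
contact_force: [-1.8, -0.3, 6.7]
grip_width: 0.0126
gripper_force: 90.1
```

Emit:
send_rows(deltas=[{"dx": 0, "dy": 0, "dz": -0.3, "rx": 0, "ry": 0, "rz": 0}, {"dx": 0, "dy": 0, "dz": -0.3, "rx": 0, "ry": 0, "rz": 0}, {"dx": 0, "dy": 0, "dz": -0.3, "rx": 0, "ry": 0, "rz": 0}, {"dx": 0, "dy": 0, "dz": -0.3, "rx": 0, "ry": 0, "rz": 0}])

```text
clock: 12.77
tcp_pos: [0.6156, 0.1702, 0.2188]
orientation: [1.977, 2.441, 0.002]
contact_force: [-1.9, -1.6, 7.8]
grip_width: 0.0128
gripper_force: 90.3
```

```bash
python3 - <<'E'
from h import *
ims=[]
o=r.get_obs(); print(o["contact_force"],o["moment"])
for n in("scene","side"):
    f=grab(n)
    P,u,v=cloud(f,cv2.inRange(hsv(f),(0,150,40),(14,255,255)))
    s=(abs(P[:,0]-.615)<.05)&(abs(P[:,1]-.17)<.05)&(P[:,2]>.1); print(n,"orange",s.sum(),P[s].mean(0).round(4),np.percentile(P[s][:,2],[5,50,95]).round(4) if s.sum() else "", u[s].mean() if s.sum() else 0, v[s].mean() if s.sum() else 0)
    uu,vv=(350,190) if n=="scene" else (240,130)
    c=f["frame"][vv:vv+75,uu:uu+75]; ims.append(cv2.resize(c,(400,400),interpolation=cv2.INTER_CUBIC))
cv2.imwrite("pics/c3.png",np.clip(np.hstack(ims)*1.8,0,255).astype('uint8'))
E
```

```text
[-1.88697082 -1.64378241  7.84807219] [-0.17136665  0.36675223 -0.0114525 ]
scene orange 16 [0.6172 0.1663 0.1646] [0.1629 0.1648 0.1661] 377.8125 218.0
side orange 17 [0.6207 0.1656 0.163 ] [0.161  0.1629 0.1652] 276.2352941176471 180.52941176470588
```

View pics/c3.png

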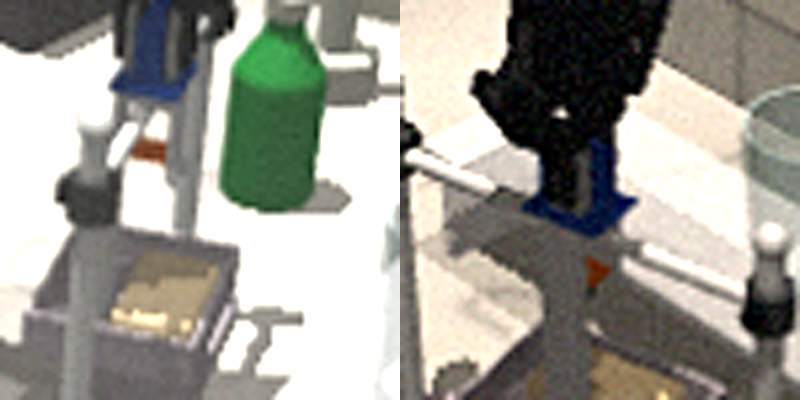

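The gate is level at z ≈ 0.164 (expected 0.1625), below the bar, so it is shut. The crown is pressed with about 11 N. I press a touch more, relieve the push, and release.

Emit:
send_rows(deltas=[{"dx": 0, "dy": 0, "dz": -0.2, "rx": 0, "ry": 0, "rz": 0}, {"dx": 0, "dy": 0, "dz": -0.2, "rx": 0, "ry": 0, "rz": 0}, {"dx": 0, "dy": 0, "dz": -0.2, "rx": 0, "ry": 0, "rz": 0}, {"dx": 0, "dy": 0, "dz": -0.2, "rx": 0, "ry": 0, "rz": 0}])

```text
clock: 13.2
tcp_pos: [0.6156, 0.1702, 0.2188]
orientation: [1.977, 2.441, 0.003]
contact_force: [-2.1, -1.3, 8.8]
grip_width: 0.0127
gripper_force: 90.5
```

Emit:
send_rows(deltas=[{"dx": 0, "dy": 0, "dz": 0.5, "rx": 0, "ry": 0, "rz": 0}, {"dx": 0, "dy": 0, "dz": 1, "rx": 0, "ry": 0, "rz": 0}, {"dx": 0, "dy": 0, "dz": 1, "rx": 0, "ry": 0, "rz": 0}, {"dx": 0, "dy": 0, "dz": 1, "rx": 0, "ry": 0, "rz": 0}])

```text
clock: 13.53
tcp_pos: [0.6156, 0.1702, 0.2188]
orientation: [1.977, 2.441, 0.002]
contact_force: [-0.2, -0.4, 5.3]
grip_width: 0.0125
gripper_force: 90.1
```

Emit:
send_rows(deltas=[{"dx": 0, "dy": 0, "dz": 0.5, "rx": 0, "ry": 0, "rz": 0}, {"dx": 0, "dy": 0, "dz": 0.9, "rx": 0, "ry": 0, "rz": 0}, {"dx": 0, "dy": 0, "dz": 0.9, "rx": 0, "ry": 0, "rz": 0}, {"dx": 0, "dy": 0, "dz": 0.9, "rx": 0, "ry": 0, "rz": 0}])

```text
clock: 13.87
tcp_pos: [0.6154, 0.1701, 0.219]
orientation: [1.977, 2.441, 0.001]
contact_force: [4.0, 1.4, -0.8]
grip_width: 0.0128
gripper_force: 89.2
```

Emit:
send_rows(deltas=[{"dx": 0, "dy": 0, "dz": 0, "rx": 0, "ry": 0, "rz": 0}, {"dx": 0, "dy": 0, "dz": 0, "rx": 0, "ry": 0, "rz": 0}, {"dx": 0, "dy": 0, "dz": 0, "rx": 0, "ry": 0, "rz": 0}, {"dx": 0, "dy": 0, "dz": 0, "rx": 0, "ry": 0, "rz": 0}, {"dx": 0, "dy": 0, "dz": 0, "rx": 0, "ry": 0, "rz": 0}], jaw=22)

```text
clock: 14.28
tcp_pos: [0.6146, 0.1699, 0.219]
orientation: [-1.977, -2.441, 0.001]
contact_force: [0.6, 0.4, 0.8]
grip_width: 0.0219
gripper_force: 0.0
```

Emit:
send_rows(deltas=[{"dx": 0, "dy": 0, "dz": 0, "rx": 0, "ry": 0, "rz": 0}, {"dx": 0, "dy": 0, "dz": 0, "rx": 0, "ry": 0, "rz": 0}, {"dx": 0, "dy": 0, "dz": 5, "rx": 0, "ry": 0, "rz": 0}, {"dx": 0, "dy": 0, "dz": 10, "rx": 0, "ry": 0, "rz": 0}, {"dx": 0, "dy": 0, "dz": 15, "rx": 0, "ry": 0, "rz": 0}], jaw=45)

```text
clock: 14.7
tcp_pos: [0.6151, 0.17, 0.2349]
orientation: [1.977, 2.441, 0.001]
contact_force: [-0.0, 0.6, 0.3]
grip_width: 0.0449
gripper_force: 0.0
```

Emit:
send_rows(deltas=[{"dx": 0, "dy": 0, "dz": 10, "rx": 0, "ry": 0, "rz": 0}, {"dx": 0, "dy": 0, "dz": 30, "rx": 0, "ry": 0, "rz": 0}, {"dx": 0, "dy": 0, "dz": 50, "rx": 0, "ry": 0, "rz": 0}, {"dx": 0, "dy": 0, "dz": 60, "rx": 0, "ry": 0, "rz": 0}, {"dx": 0, "dy": 0, "dz": 65, "rx": 0, "ry": 0, "rz": 0}])

```text
clock: 15.12
tcp_pos: [0.6159, 0.1704, 0.302]
orientation: [1.976, 2.44, 0.005]
contact_force: [-0.3, -0.0, -0.0]
grip_width: 0.0448
gripper_force: 0.0
```

Emit:
send_rows(deltas=[{"dx": 0, "dy": 0, "dz": 0, "rx": 0, "ry": 0, "rz": 0}, {"dx": 0, "dy": 0, "dz": 0, "rx": 0, "ry": 0, "rz": 0}, {"dx": 0, "dy": 0, "dz": 0, "rx": 0, "ry": 0, "rz": 0}, {"dx": 0, "dy": 0, "dz": 0, "rx": 0, "ry": 0, "rz": 0}, {"dx": 0, "dy": 0, "dz": 0, "rx": 0, "ry": 0, "rz": 0}])

```text
clock: 15.53
tcp_pos: [0.6146, 0.1699, 0.2982]
orientation: [-1.976, -2.441, 0.002]
contact_force: [-0.1, -0.1, -0.1]
grip_width: 0.0449
gripper_force: 0.0
```

```bash
cat > chk.py <<'E'
from h import *
import sys
cen=np.array([.613,.169]); ex=np.array([np.cos(np.radians(11.9)),np.sin(np.radians(11.9))]); ey=np.array([-ex[1],ex[0]])
ims=[]
for k in range(2):
  for n in("scene","side"):
    f=grab(n); P,u,v=cloud(f); a=(P[:,:2]-cen)@ex; b=(P[:,:2]-cen)@ey; z=P[:,2]; Q=np.c_[a,b,z]*1000
    B=cv2.inRange(hsv(f),(105,120,30),(130,255,255))[v,u]>0
    for nm,s in(("basket",(abs(a)<.08)&(abs(b)<.08)&(z>.04)&(z<.095)),("tab",B&(abs(a)<.05)&(abs(b)<.05)&(z>.195)&(z<.25))):
        q=Q[s]; print(n,nm,len(q),np.round(cv2.minAreaRect(q[:,:2].astype(np.float32))[0],1),q.mean(0).round(1),np.percentile(q[:,2],[1,99]).round(1))
    if k==1:
        uu,vv=(330,180) if n=="scene" else (225,120)
        ims.append(cv2.resize(f["frame"][vv:vv+110,uu:uu+110],(400,400),interpolation=cv2.INTER_CUBIC))
cv2.imwrite(sys.argv[1],np.clip(np.hstack(ims)*1.8,0,255).astype('uint8'))
E
python3 chk.py pics/c4.png
```

```text
scene basket 768 [-1.9  1. ] [ 4.7 -9.  79.3] [62.2 89.6]
scene tab 118 [ 0.5 -1.9] [  2.6  -9.7 220.3] [203.3 242.8]
side basket 1125 [ 0.7 -0.9] [-5.8 -6.2 75.5] [59.3 89.8]
side tab 145 [-0.2  0. ] [ -4.   -4.8 218.8] [202.  243.3]
scene basket 769 [-1.9  2.6] [ 4.8 -9.  79.3] [62.1 89.6]
scene tab 123 [ 0.3 -2.7] [  3.4  -9.4 221. ] [204.3 243.3]
side basket 1128 [-0.3 -0.8] [-5.8 -6.1 75.6] [59.6 90.2]
side tab 140 [ 1.8 -2.4] [ -3.3  -5.4 219.2] [201.3 242.7]
```

View pics/c4.png

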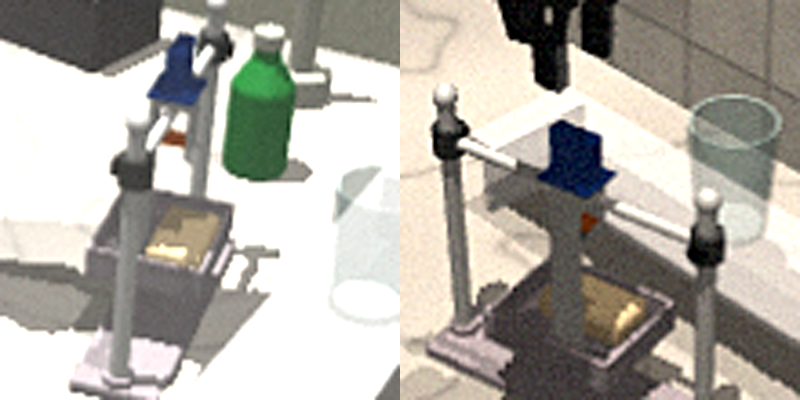

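The caddy hangs upright on the bar, centred to within about 2 mm, with the gate level below the bar. I let it settle for about a second, then hand in.

Emit:
send_rows(deltas=[{"dx": 0, "dy": 0, "dz": 10, "rx": 0, "ry": 0, "rz": 0}, {"dx": 0, "dy": 0, "dz": 20, "rx": 0, "ry": 0, "rz": 0}, {"dx": 0, "dy": 0, "dz": 20, "rx": 0, "ry": 0, "rz": 0}, {"dx": 0, "dy": 0, "dz": 20, "rx": 0, "ry": 0, "rz": 0}, {"dx": 0, "dy": 0, "dz": 20, "rx": 0, "ry": 0, "rz": 0}])

```text
clock: 16.15
tcp_pos: [0.6151, 0.17, 0.3195]
orientation: [1.977, 2.441, 0.001]
contact_force: [0.9, -0.3, -0.1]
grip_width: 0.045
gripper_force: 0.0
```

Emit:
send_rows(deltas=[{"dx": 0, "dy": 0, "dz": 0, "rx": 0, "ry": 0, "rz": 0}, {"dx": 0, "dy": 0, "dz": 0, "rx": 0, "ry": 0, "rz": 0}, {"dx": 0, "dy": 0, "dz": 0, "rx": 0, "ry": 0, "rz": 0}, {"dx": 0, "dy": 0, "dz": 0, "rx": 0, "ry": 0, "rz": 0}, {"dx": 0, "dy": 0, "dz": 0, "rx": 0, "ry": 0, "rz": 0}])

```text
clock: 16.57
tcp_pos: [0.6149, 0.17, 0.319]
orientation: [-1.977, -2.441, 0.0]
contact_force: [0.2, -0.4, 0.2]
grip_width: 0.0452
gripper_force: 0.0
```

```bash
python3 -c "
from bench import r
print(r.hand_in())"
```

```text
the job is handed in; nothing more can be done
None
```

The job is handed in (no verdict came back): the caddy hangs upright at the middle of the bar, released, with the gate shut after pressing home at about 12 N.

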